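# Free the seized tool rest

## Robot

A 7-joint arm with a two-finger parallel gripper is mounted at the origin on the work surface. World frame = base frame: x ahead of the robot, y to its left, z up, the work surface at z = 0. Lengths are in mm, angles in degrees, forces in N, time in s.
With the tool pointing down it reaches from about 425 to 875 mm from the base axis. Payload 8.4 kg.
Tool frame: the origin (TCP) lies on the mounting face of the last link; the fingertips stand 182 mm ahead of it and the grasp point (between the pads) lies 164 mm ahead of it; z points along the fingers, y is the line along which they close (so a half turn about z gives the same grasp; the last joint's range is limited). The gripper opens to 87 mm and grips with 3 to 60 N. Pads are 19 mm wide; open, the fingers measure 117 mm over their backs; the gripper's body (75 mm by 190 mm) begins 51 mm behind the grasp point.
Start: joints at [60.206, 19.091, 2.286, 83.961, -0.768, 76.965, -3.352], TCP at [265.496, -593.283, 404.746] pointing down, gripper open.
Joint ranges: [-147.57, 147.57], [-21.85, 119.76], [-74.77, 79.35], [14.55, 137.4], [-85.83, 265.84], [4.83, 119.75], [-152.11, 152.11]. Speed limits (degrees/s): [127.2, 127.2, 159.86, 159.86, 180, 180, 180].

## Interface

Orientations are given as [roll, pitch, yaw] about the fixed x, y, z axes, in that order (R = Rz(yaw) Ry(pitch) Rx(roll)).
In Python, from rig import env, cams, spotter gives the robot as it stands.
- The arm moves only by the shell command python3 -m inch 'ROWS' [FORCE]. ROWS is JSON, a list of rows, each a list of 3 entries, a list of its own where there are three numbers: the shift along the tool's x, y, z as a fraction of full scale, then the turn, a rotation vector about the tool's x, y, z as a fraction of full scale, then the opening, from 0 (shut) to 1 (fully open). A call has 1 to 12 rows; each row shifts and turns the commanded pose from where the row before left it, along the tool's axes as they then stand; what a row does not reach is not made up. Full scale, the value 1, is 0.04 m for a shift and pi/2 rad for a turn. A row lasts 1/10 s, in which the tool goes at most 50 mm and 8.59 degrees, less where a joint would pass 70% of its speed; a pose out of reach is approached as far as the arm can. A call with a number of a shift or a turn outside -1 to 1 is refused whole. A call with a gripper value outside its range is refused whole. The fingers move at their own pace and stop on an object; FORCE is the grip in N (left out, the last holds). Time passes only in rows, so rows that do not move let the fingers close. It gives the time, the measured TCP pose, the force, the opening and the grip force at its end, in the units of the state.
- env.get_state(): the state, without advancing time (a new reading comes with each control period).
- cams.grab_frame(name): name is "side" or "top" or "wrist"; returns (picture, depth): 400x640x3 uint8, red, green, blue; 400x640 float32, mm along the optical axis (not along the pixel's ray), 0 where there is no reading.
- cams.camera_model(name): a dict with "K" (3x3 intrinsics, pixels), "rvec" (rotation vector, rad) and "tvec" (3), from world to camera coordinates, as OpenCV has them; the wrist camera has in their place "hand_eye" (4x4, takes a point from camera to tool coordinates, whose origin is the TCP and whose axes are the flange's). Camera axes: x right, y down, z forward; pixel columns grow to the right and rows downward; lengths in mm; the calibration is good to about 2 mm. A picture is of the moment at which its call begins: read the wrist's pose just before it. camera_model takes no time and is no camera call.
- env.hand_in(): hands the job in; it is judged then, once.
Trained networks look in the newest picture that a camera, given by its name, has taken for a name from the list of things; names that differ only in an ending like _2 or _b are one class to them, and where a whole thing is asked for, a point or a joint stands for the part that bears it (a point fixed in the world has none). Each returns a list of dicts, best first, with "score" (0 to 1); they miss things now and then, are a little off and sometimes report something else, mostly with a low value. They report only what shows in the picture. A call takes as long as a camera call. They do not tell look-alikes from the thing itself.
- spotter.trace(camera, thing): "mask" (400x640 bool, what is visible of it) and "point" ([column, row] in pixels, amid what is visible of it).
- spotter.place_of(camera, thing): "point" ([column, row] in pixels: a listed point, or the origin of a listed thing).
The state is a dict: "time_s": time; "q": joint angles; "qvel": joint speeds; "tau": joint torques, N m; "position": TCP position; "ee_rot": TCP orientation; "wrist_force": force on the tool from outside, world axes, zero at the start; "torque": the same for the moment, N m; "gripper_width": finger opening in mm; "finger_force": force on a finger pad.
Only numpy, scipy, OpenCV 4.12 (cv2) and the standard library are available. Lean on these libraries where they do the work, as an engineer would, in place of code of your own. Each camera call takes 0.05 s, during which the arm holds its last target. There are 200 camera calls.

## Task

The short tool rest has seized in its foot, which sits loose in a wooden cradle, so a straight pull would lift the foot too: take the rest by its bar and swing it back and forth, 15 degrees or more off line and back, while drawing it up bit by bit, until its post is out and the foot still sits in the cradle. Then hang it upright in the tall turned pot, post inside and bar across the rim. Leave the spare foot with the long rest where it stands.

Things in the scene. Friction and masses are not known exactly. Their poses are not given: they have to be found in the camera images.
- rest: Short lathe tool rest to free: steel T, 0.45 kg. Bar 130 mm long (x), 16 wide (y), 34 high, on a round post reaching 84 mm below it, 20 mm thick (18 low down). Origin: centre of the bar's underside, z up the post. At the start bar in line with the foot (x), underside 24 mm above its top, 60 mm of post in the bore; binds for the first 14 mm of rise, then loose; clear after 60 mm.
- bore (a point): Mouth of the bore (60 mm deep), top of the grey foot of the short rest, 84 mm above the bench; x along the foot, z up. Foot: plate 126 x 96, block 56 square, 1.5 kg, in a fixed cradle 150 x 120: it cannot turn but can rise, 15 mm at most allowed. Post grips with 20-29 N; it slips up easily while turned: about 3 mm per 0.8 rad swing keeps the foot down; turning without pull lets it sink back.
- pot: Tall turned pot of pale wood, 100 mm high, 86 mm across the rim, wall 6 mm, slightly narrower below, open at the top, 0.6 kg, loose on the bench. Origin: centre of its underside. Fingers that reach below the bar would open against the inside of the rim, so grip the bar's upper part. (The low dark bowl is not meant.)
- spare: Spare foot of the same shape on a wooden board 150 x 120 mm, with a long tool rest: bar 210 mm long (x axis), top 142 mm above the bench. One loose piece of 2.2 kg, to be left alone. Origin: centre of its underside.
There are look-alikes about, which are no part of the job. There is more than one size of the rest; the job needs the smallest.

How it is judged (in metres and radians):
On the way, in this order (a step that is already met when the one before it is completed fails the run):
1. the rest has been turned at least 10 degrees off line, post still in the bore (angle between the x axis of rest and the x axis of bore, either way round above 0.175 rad and z of rest in the frame of bore below 0.054 m), for 0.05 s.
2. it has been swung back to within 7 degrees of line, post still in the bore (angle between the x axis of rest and the x axis of bore, either way round below 0.122 rad and z of rest in the frame of bore below 0.07 m), for 0.05 s.
3. the post is drawn out of the bore and the foot is down in its cradle (z of rest in the frame of bore above 0.084 m and distance of bore from where it was at the start of the episode below 0.005 m), for 0.1 s.
At the end, for the whole second after the job is handed in: The short rest hangs at rest and upright (within 11 degrees) in the standing pot, its post inside, the bar's underside at the height of the rim (-7 to +8 mm) and its middle within 30 mm of the pot's axis; the foot is down in its cradle within 5 mm of where it was (horizontal distance between rest and pot below 0.03 m and z of rest in the frame of pot between 0.093 and 0.108 m and angle between rest's own z axis and vertical below 0.2 rad and angle between pot's own z axis and vertical below 0.1 rad and linear speed of rest below 0.02 m/s and distance of bore from where it was at the start of the episode below 0.005 m); the robot touches nothing.
It fails at once if the foot is lifted more than 15 mm in its cradle (distance of bore from where it was at the start of the episode above 0.015 m).
It fails at once if the spare foot with the long rest is moved more than 30 mm (distance of spare from where it was at the start of the episode above 0.03 m).
It also fails if it takes over 61 s, if anything falls off the work surface, if the arm or the gripper's body presses on something with over 40 N, if the wrist force passes 120 N, or if a joint passes its speed limit or range.

## Working session

There is one attempt and no reset: what is moved stays moved. The work goes in short steps, Python scripts to look and compute and a shell command to move; the robot and the scene stay as the last step left them, time stands still between calls to the robot, and variables do not carry over. Pictures are saved under pics/ and viewed, at most 10 in all, crops included, and the job is handed in when it is done.

```bash
ls; mkdir -p pics
cat > h.py <<'E'
import numpy as np, cv2
from scipy.spatial.transform import Rotation as R
from rig import env, cams, spotter
def toolT():
    s=env.get_state(); T=np.eye(4); T[:3,:3]=R.from_euler('xyz',s['ee_rot'],degrees=True).as_matrix(); T[:3,3]=s['position']; return T
def camT(name,T=None):
    m=cams.camera_model(name)
    if 'hand_eye' in m: return np.array(m['K']),(toolT() if T is None else T)@np.array(m['hand_eye'])
    W=np.eye(4); W[:3,:3]=cv2.Rodrigues(np.array(m['rvec'],float))[0]; W[:3,3]=np.ravel(m['tvec']); return np.array(m['K']),np.linalg.inv(W)
def cloud(name,depth,T=None):
    K,C=camT(name,T); v,u=np.mgrid[:400,:640]; d=depth.astype(float)
    P=np.stack([(u-K[0,2])/K[0,0]*d,(v-K[1,2])/K[1,1]*d,d],-1)
    W=P@C[:3,:3].T+C[:3,3]; W[d<=0]=np.nan; return W
E
python3 - <<'E'
from h import *
ims=[]
print(env.get_state())
for n in ['top','side']:
    p,d=cams.grab_frame(n); W=cloud(n,d); np.savez('/tmp/'+n,p=p,d=d,W=W); ims.append(p)
    print(n,camT(n)[1][:3,3])
    for t in ['rest','bore','pot','spare']:
        for f in ('trace','place_of'):
            for r in getattr(spotter,f)(n,t)[:4]:
                u,v=map(int,r['point']); s=''
                if f=='trace':
                    s=np.nanmedian(W[r['mask']],0).round(), np.nanpercentile(W[r['mask']][:,2],98).round()
                print(n,t,f,round(r['score'],2),r['point'],W[v,u].round() if 0<=v<400 and 0<=u<640 else '',s)
for n,i in zip('ts',ims): cv2.imwrite(f'pics/{n}0.png',i[:,:,::-1])
E
```

```text
pics
{'time_s': 0.0, 'q': array([60.20533434, 19.13012076,  2.28416392, 84.01072976, -0.76583016,
       76.96667325, -3.35186791]), 'qvel': array([ 0.02201123,  0.00967655,  0.03352718, -0.02613096,  0.03375757,
        0.09788308, -0.11507275]), 'tau': array([-2.13921680e-04, -6.56364727e+01,  1.33520488e+00, -4.03800344e+01,
       -5.98880975e-02,  4.50352463e-02,  1.96278033e-04]), 'position': array([ 265.44286836, -593.13101398,  403.8802467 ]), 'ee_rot': array([-1.79908020e+02,  7.94706466e-03,  2.41107345e+01]), 'wrist_force': array([ 0.18008467, -0.50999835, -0.29606512]), 'torque': array([ 0.01210956, -0.01089433,  0.00334369]), 'finger_force': 0.0, 'gripper_width': 86.63158867008217}
top [273.03331883  88.84327732 958.81373094]
top rest trace 0.75 [175.9, 192.2] [450. 420. 164.] (array([465., 423., 162.]), np.float64(165.0))
top rest trace 0.66 [264.9, 172.8] [496. 226. 141.] (array([495., 221., 141.]), np.float64(145.0))
top rest trace 0.6 [249.2, 269.0] [277. 254. 163.] (array([281., 256., 163.]), np.float64(166.0))
top rest place_of 0.94 [267.7, 175.0] [488. 219. 143.] 
[... 934 characters left out ...]
38.] (array([495., 228., 130.]), np.float64(144.0))
side rest place_of 0.86 [344.2, 262.2] [266. 282. 145.] 
side rest place_of 0.67 [272.5, 214.8] [489. 227. 124.] 
side rest place_of 0.58 [209.1, 278.1] [461. 441. 128.] 
side bore trace 0.85 [274.3, 240.0] [475. 245.  66.] (array([479., 242.,  36.]), np.float64(86.0))
side bore place_of 0.86 [272.8, 223.4] [491. 228.  97.] 
side pot trace 0.62 [300.8, 183.7] [545.  48.  88.] (array([567.,  37.,  72.]), np.float64(101.0))
side pot place_of 0.92 [298.8, 200.0] [555.  48.  26.] 
side spare trace 0.61 [352.5, 164.0] [ 498. -153.   62.] (array([ 497., -162.,   64.]), np.float64(144.0))
side spare place_of 0.86 [352.3, 177.4] [ 489. -140.   25.]
```

Run:
```python
from h import *
z=np.load('/tmp/top.npz'); p=z['p'];W=z['W']
cv2.imwrite('pics/crop_t.png',cv2.resize(p[110:310,140:500],None,fx=2.2,fy=2.2,interpolation=cv2.INTER_CUBIC)[:,:,::-1])
for n in ['top','side']:
    z=np.load(f'/tmp/{n}.npz');W=z['W'].reshape(-1,3)
    m=(abs(W[:,0]-490)<110)&(abs(W[:,1]-225)<90)&(W[:,2]>136)&(W[:,2]<150)
    q=W[m]; r=cv2.minAreaRect(q[:,:2].astype(np.float32)); print(n,'bar',m.sum(),r,np.median(q[:,2]))
    m=(abs(W[:,0]-490)<110)&(abs(W[:,1]-215)<90)&(W[:,2]>79)&(W[:,2]<89)
    q=W[m]; r=cv2.minAreaRect(q[:,:2].astype(np.float32)); print(n,'block',m.sum(),r)
    m=(abs(W[:,0]-580)<80)&(abs(W[:,1]-20)<80)&(W[:,2]>94)&(W[:,2]<108)
    q=W[m]; print(n,'pot rim',m.sum(),cv2.minEnclosingCircle(q[:,:2].astype(np.float32)),np.median(q[:,2]))
```

```text
top bar 438 ((498.2549133300781, 222.66082763671875), (129.4560546875, 19.1242618560791), 13.999624252319336) 141.74591347029838
top block 293 ((498.980712890625, 221.3424072265625), (57.8516731262207, 55.938262939453125), 14.210833549499512)
top pot rim 273 ((576.1968383789062, 19.334741592407227), 42.612892150878906) 99.25633187121821
side bar 392 ((498.4562683105469, 223.73556518554688), (128.90786743164062, 23.03490447998047), 14.062826156616211) 141.86702299390802
side block 304 ((498.28033447265625, 227.9788360595703), (57.65841293334961, 49.2004508972168), 15.226911544799805)
side pot rim 203 ((576.950439453125, 20.01100730895996), 44.389686584472656) 99.08915205344113
```

View pics/crop_t.png

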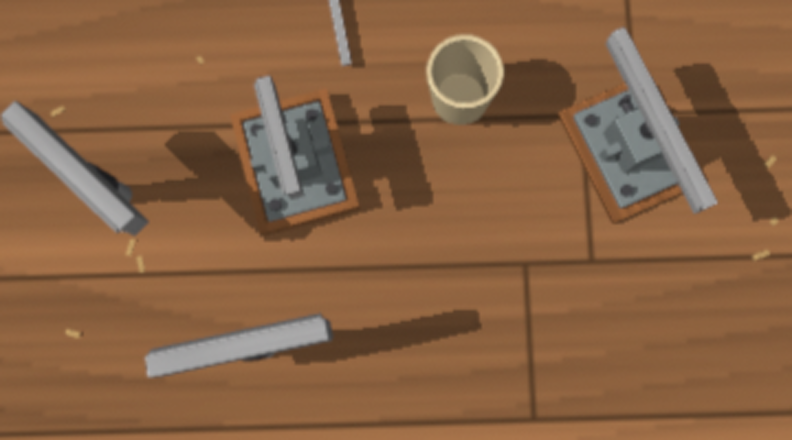

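View pics/s0.png

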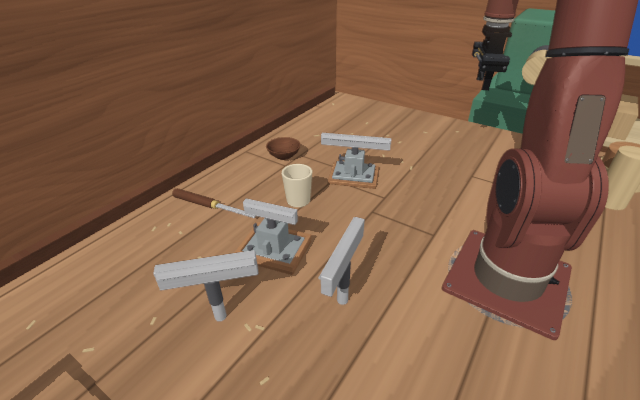

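The top crop shows four T-rests. Full-frame pixels:
- (176,192): free-standing, larger, top at 165 mm.
- (249,269): free-standing, larger, top at 165 mm.
- (427,175): the spare, with the long bar.
- (265,173): a 129 mm bar with its top at 142 mm, seated in the grey foot in the wooden cradle.

The last one is the short rest. The pot is the tall pale one at (350,145). Its rim is 99 mm high and about 86 mm across.

I'll start towards the rest.

```bash
python3 -m inch '[[[1,-0.5,0],[0,0,0.056],1],[[1,-0.5,0],[0,0,0.056],1],[[1,-0.5,0],[0,0,0],1],[[1,-0.5,0],[0,0,0],1],[[1,-0.5,0],[0,0,0],1],[[0.35,-0.99,0],[0,0,0],1],[[0.35,-0.99,0],[0,0,0],1],[[0.35,-0.99,0],[0,0,0],1],[[0.35,-0.99,0],[0,0,0],1],[[0.35,-0.99,0],[0,0,0],1],[[0.35,-0.99,0],[0,0,0],1]]' 40; python3 -m inch '[[[0.35,-0.99,0],[0,0,0],1],[[0.35,-0.99,0],[0,0,0],1],[[0.35,-0.99,0],[0,0,0],1],[[0.35,-0.99,0],[0,0,0],1],[[0.35,-0.99,0],[0,0,0],1],[[0.35,-0.99,0],[0,0,0],1],[[0.35,-0.99,0],[0,0,0],1],[[0.35,-0.99,0],[0,0,0],1],[[0,0,0],[0,0,0],1]]'
```

```text
time_s: 2.0
position: [450.7, -186.8, 405.0]
ee_rot: [180.0, -0.0, 14.0]
wrist_force: [0.7, 0.5, 0.5]
gripper_width: 86.9
finger_force: 0.0
time_s: 2.9
position: [481.9, 151.8, 405.2]
ee_rot: [-179.9, -0.1, 14.5]
wrist_force: [0.2, 0.7, 0.4]
gripper_width: 87.2
finger_force: 0.0
```

```bash
cat > look.py <<'E'
from h import *
import sys
T=toolT(); p,d=cams.grab_frame('wrist'); W=cloud('wrist',d,T)
cv2.imwrite('pics/'+sys.argv[1]+'.png',p[:,:,::-1])
W=W.reshape(-1,3)
def rect(lbl,cx,cy,z0,z1,r=90):
    m=(abs(W[:,0]-cx)<r)&(abs(W[:,1]-cy)<r)&(W[:,2]>z0)&(W[:,2]<z1); q=W[m]
    print(lbl,m.sum(), (cv2.minAreaRect(q[:,:2].astype(np.float32)),np.median(q[:,2])) if m.sum()>20 else '')
    return q
rect('bar',498,223,136,150); rect('block',498,223,79,88,60)
s=env.get_state(); print(s['time_s'],s['position'].round(1),s['ee_rot'].round(2))
E
python3 look.py w1
```

```text
bar 3219 (((499.80413818359375, 224.00259399414062), (129.07672119140625, 19.401981353759766), 14.110760688781738), np.float64(141.84415604301762))
block 1245 (((499.7961730957031, 222.670166015625), (55.98883819580078, 56.54312515258789), 14.444681167602539), np.float64(83.96225914984649))
2.95 [482.3 148.8 404.9] [-1.7994e+02 -2.0000e-02  1.4330e+01]
```

View pics/w1.png

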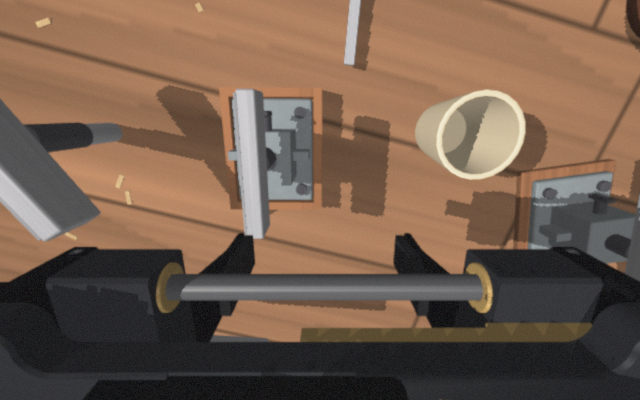

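The wrist picture shows the short bar at about (250,165), upright over its grey foot in the cradle. The long free rest is well to the left and the pot is at (480,135). The bar centre is (499.5, 223), yaw 14.2°, top at 142 mm, and all three views agree on this.

```bash
python3 -m inch '[[[0.44,-0.85,0],[0,0,0],1],[[0.44,-0.85,0],[0,0,0],1],[[0,0,0.65],[0,0,0],1],[[0,0,0.65],[0,0,0],1],[[0,0,0.65],[0,0,0],1],[[0,0,0.65],[0,0,0],1],[[0,0,0],[0,0,0],1],[[0,0,0],[0,0,0],1]]'
```

```text
time_s: 3.75
position: [500.7, 219.7, 301.2]
ee_rot: [180.0, 0.0, 14.0]
wrist_force: [-0.0, -0.3, 0.4]
gripper_width: 86.7
finger_force: 0.0
```

```bash
python3 -m inch '[[[0,-0.085,0],[0,0,0],1],[[0,0,0],[0,0,0],0],[[0,0,0],[0,0,0],0],[[0,0,0],[0,0,0],0],[[0,0,0],[0,0,0],0],[[0,0,0],[0,0,0],0],[[0,0,0],[0,0,0],0],[[0,0,0],[0,0,0],0]]' 55
```

```text
time_s: 4.55
position: [499.6, 223.8, 300.7]
ee_rot: [-180.0, 0.0, 14.0]
wrist_force: [0.3, -0.3, -0.5]
gripper_width: 39.1
finger_force: 0.0
```

```bash
python3 -m inch '[[[0,0,0],[0,0,0],0],[[0,0,0],[0,0,0],0],[[0,0,0],[0,0,0],0],[[0,0,0],[0,0,0],0],[[0,0,0],[0,0,0],0]]'
```

```text
time_s: 5.05
position: [499.8, 223.2, 300.8]
ee_rot: [179.9, 0.0, 14.0]
wrist_force: [0.7, -4.3, 1.2]
gripper_width: 15.8
finger_force: 55.0
```

```bash
python3 -m inch '[[[0,0,-0.01],[0,0,0.089],0],[[0,0,-0.0125],[0,0,0.089],0],[[0,0,-0.0125],[0,0,0.089],0],[[0,0,-0.0125],[0,0,-0.089],0],[[0,0,-0.0125],[0,0,-0.089],0],[[0,0,-0.0125],[0,0,-0.089],0]]'
python3 - <<'E'
from h import *
p,d=cams.grab_frame('top');W=cloud('top',d).reshape(-1,3)
for n,a,b in (('block',76,93),('bar',130,160)):
    m=(abs(W[:,0]-499)<75)&(abs(W[:,1]-223)<60)&(W[:,2]>a)&(W[:,2]<b)
    print(n,m.sum(),np.median(W[m],0).round(1))
E
```

```text
time_s: 5.65
position: [499.0, 224.1, 302.3]
ee_rot: [-179.9, 0.1, 14.4]
wrist_force: [2.1, 1.1, -11.3]
gripper_width: 15.8
finger_force: 55.0
block 0 [nan nan nan]
bar 0 [nan nan nan]
  return _methods._mean(a, axis=axis, dtype=dtype,
  ret = um.true_divide(
```

```bash
python3 -m inch '[[[0,0,-0.0125],[0,0,-0.089],0],[[0,0,-0.0125],[0,0,-0.089],0],[[0,0,-0.0125],[0,0,-0.089],0],[[0,0,-0.0125],[0,0,0.089],0],[[0,0,-0.0125],[0,0,0.089],0],[[0,0,-0.0125],[0,0,0.089],0],[[0,0,-0.0125],[0,0,0.089],0],[[0,0,-0.0125],[0,0,0.089],0],[[0,0,-0.0125],[0,0,0.089],0]]'
cat > foot.py <<'E'
from h import *
z0=np.load('/tmp/side.npz'); p,d=cams.grab_frame('side');W=cloud('side',d)
m=np.zeros((400,640),bool); A=z0['W']
m=(abs(A[...,0]-499)<70)&(abs(A[...,1]-223)<55)&(A[...,2]>78)&(A[...,2]<90)
B=W.reshape(-1,3); k=(abs(B[:,0]-499)<40)&(abs(B[:,1]-223)<40)&(B[:,2]>76)&(B[:,2]<102)
print('before z',np.median(A[m][:,2]),'same px now',np.nanmedian((W-A)[m],0).round(1), 'top-ish',np.percentile(B[k][:,2],[50,80]).round(1))
cv2.imwrite('/tmp/side_now.png',p[:,:,::-1])
E
python3 foot.py
```

```text
time_s: 6.6
position: [499.4, 223.2, 306.8]
ee_rot: [179.9, 0.1, -10.5]
wrist_force: [3.0, 0.3, -12.6]
gripper_width: 16.0
finger_force: 55.0
before z 84.26837893669881 same px now [-0.2  0.2  0.2] top-ish [84.2 85.7]
```

```bash
python3 -m inch '[[[0,0,-0.0125],[0,0,-0.089],0],[[0,0,-0.0125],[0,0,-0.089],0],[[0,0,-0.0125],[0,0,-0.089],0],[[0,0,-0.0125],[0,0,-0.089],0],[[0,0,-0.0125],[0,0,-0.089],0],[[0,0,-0.0125],[0,0,-0.089],0],[[0,0,-0.0125],[0,0,0.089],0],[[0,0,-0.0125],[0,0,0.089],0],[[0,0,-0.0125],[0,0,0.089],0],[[0,0,-0.0125],[0,0,0.089],0],[[0,0,-0.0125],[0,0,0.089],0],[[0,0,-0.0125],[0,0,0.089],0]]'; python3 foot.py
```

```text
time_s: 7.85
position: [499.6, 223.6, 313.5]
ee_rot: [180.0, 0.0, -10.3]
wrist_force: [2.3, 0.2, -7.7]
gripper_width: 15.6
finger_force: 54.9
before z 84.26837893669881 same px now [-0.1  0.1  0.1] top-ish [84.2 85.7]
```

```bash
python3 -m inch '[[[0,0,-0.0125],[0,0,-0.089],0],[[0,0,-0.0125],[0,0,-0.089],0],[[0,0,-0.0125],[0,0,-0.089],0],[[0,0,-0.0125],[0,0,-0.089],0],[[0,0,-0.0125],[0,0,-0.089],0],[[0,0,-0.0125],[0,0,-0.089],0],[[0,0,-0.0125],[0,0,0.089],0],[[0,0,-0.0125],[0,0,0.089],0],[[0,0,-0.0125],[0,0,0.089],0]]'; python3 foot.py
```

```text
time_s: 8.8
position: [499.4, 223.9, 318.5]
ee_rot: [-180.0, 0.0, 13.9]
wrist_force: [0.6, -1.0, -5.8]
gripper_width: 15.6
finger_force: 54.9
before z 84.26837893669881 same px now [-0.  0.  0.] top-ish [84.2 85.5]
```

```bash
python3 -m inch '[[[0,0,-0.05],[0,0,0],0],[[0,0,-0.05],[0,0,0],0],[[0,0,-0.1],[0,0,0],0],[[0,0,-0.1],[0,0,0],0]]'; python3 foot.py
```

```text
time_s: 9.25
position: [499.5, 223.8, 331.0]
ee_rot: [-180.0, 0.0, 14.1]
wrist_force: [-0.8, -0.5, -4.3]
gripper_width: 15.8
finger_force: 54.9
before z 84.26837893669881 same px now [ 0.2 -0.2 -0.2] top-ish [84.1 85.5]
```

```bash
python3 -m inch '[[[0,0,-0.15],[0,0,0],0],[[0,0,-0.15],[0,0,0],0],[[0,0,-0.15],[0,0,0],0],[[0,0,-0.15],[0,0,0],0],[[0,0,-0.15],[0,0,0],0],[[0,0,-0.15],[0,0,0],0],[[0,0,-0.15],[0,0,0],0],[[0,0,-0.15],[0,0,0],0],[[0,0,-0.4],[0,0,0],0],[[0,0,-0.4],[0,0,0],0],[[0,0,-0.4],[0,0,0],0],[[0,0,0],[0,0,0],0]]'; python3 foot.py
python3 - <<'E'
import cv2
i=cv2.imread('/tmp/side_now.png')[90:300,180:440]; cv2.imwrite('pics/s2.png',cv2.resize(i,None,fx=2.5,fy=2.5))
E
```

```text
time_s: 10.5
position: [499.9, 224.2, 429.0]
ee_rot: [-180.0, -0.2, 14.0]
wrist_force: [0.5, -0.2, -4.9]
gripper_width: 15.4
finger_force: 54.9
before z 84.26837893669881 same px now [ 0.2 -0.2 -0.2] top-ish [84. 85.]
```

View pics/s2.png

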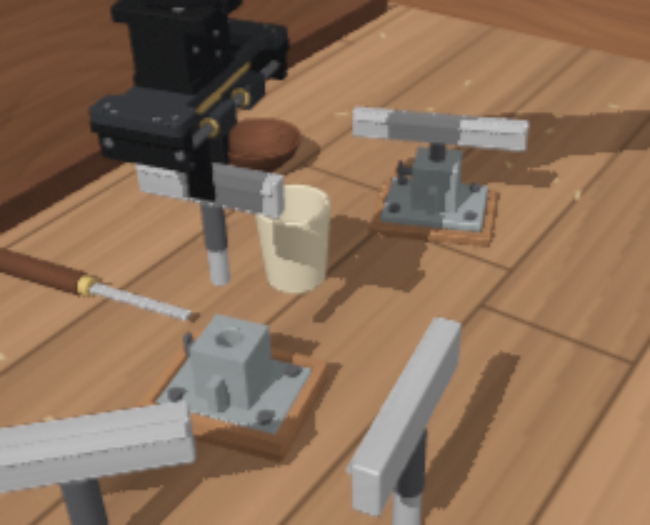

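The rest is clear at about (215,200) in the crop, its post hanging vertical. The foot is seated in its cradle at (225,370) with the bore empty. Next I move over the pot.

```bash
python3 -m inch '[[[0.08,0.4,0],[0,0,0],0],[[0.08,0.7,0],[0,0,0],0],[[0.08,0.75,0],[0,0,0],0],[[0.08,0.75,0],[0,0,0],0],[[0.08,0.75,0],[0,0,0],0],[[0.08,0.75,0],[0,0,0],0],[[0.08,0.75,0],[0,0,0],0],[[0.06,0.4,0],[0,0,0],0],[[0,0.17,0],[0,0,0],0],[[0,0,0],[0,0,0],0],[[0,0,0],[0,0,0],0]]'
python3 - <<'E'
from h import *
T=toolT(); p,d=cams.grab_frame('wrist'); W=cloud('wrist',d,T)
A=W.reshape(-1,3); m=(abs(A[:,0]-577)<70)&(abs(A[:,1]-20)<70)&(A[:,2]>93)&(A[:,2]<106)
print('w rim',m.sum(),cv2.minEnclosingCircle(A[m][:,:2].astype(np.float32)) if m.sum()>20 else '')
print(toolT()[:3,3])
p,d=cams.grab_frame('side'); W=cloud('side',d); A=W.reshape(-1,3)
m=(abs(A[:,0]-577)<70)&(abs(A[:,1]-20)<70)&(A[:,2]>94)&(A[:,2]<108)
print('s rim',m.sum(),cv2.minEnclosingCircle(A[m][:,:2].astype(np.float32)))
cv2.imwrite('pics/s3.png',cv2.resize(p[90:250,210:410],None,fx=3,fy=3)[:,:,::-1])
E
```

```text
time_s: 11.65
position: [575.8, 21.2, 426.5]
ee_rot: [-179.9, 0.0, 14.1]
wrist_force: [-0.0, 0.2, -4.5]
gripper_width: 16.0
finger_force: 54.9
w rim 863 ((577.3046264648438, 20.615341186523438), 42.7510871887207)
[575.81701465  21.32774105 426.69262211]
s rim 195 ((577.0669555664062, 21.099756240844727), 44.69660568237305)
```

View pics/s3.png

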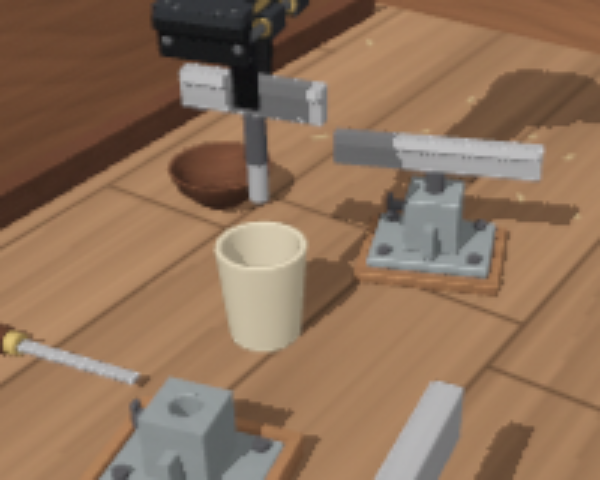

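The post hangs over the pot mouth at (262,200) in the crop, and the tool is within 2 mm of the rim centre. I'll lower it now.

```bash
python3 -m inch '[[[0.03,0,0.3],[0,0,0],0],[[0,0,0.35],[0,0,0],0],[[0,0,0.35],[0,0,0],0],[[0,0,0.35],[0,0,0],0],[[0,0,0.35],[0,0,0],0],[[0,0,0.35],[0,0,0],0],[[0,0,0.35],[0,0,0],0],[[0,0,0.35],[0,0,0],0],[[0,0,0.3],[0,0,0],0],[[0,0,0],[0,0,0],0],[[0,0,0],[0,0,0],0]]'
```

```text
time_s: 12.85
position: [577.5, 19.7, 304.7]
ee_rot: [-180.0, 0.0, 14.0]
wrist_force: [0.5, -0.3, -3.9]
gripper_width: 15.4
finger_force: 54.9
```

Contact is expected near TCP z = 293. I'll creep down in small steps.

```bash
python3 -m inch '[[[0,0,0.06],[0,0,0],0],[[0,0,0.06],[0,0,0],0],[[0,0,0.04],[0,0,0],0],[[0,0,0.04],[0,0,0],0],[[0,0,0.025],[0,0,0],0],[[0,0,0.025],[0,0,0],0],[[0,0,0],[0,0,0],0]]'
```

```text
time_s: 13.55
position: [577.3, 19.7, 294.5]
ee_rot: [-180.0, 0.0, 14.0]
wrist_force: [-0.5, -0.5, -5.2]
gripper_width: 15.5
finger_force: 54.9
```

```bash
python3 -m inch '[[[0,0,0.02],[0,0,0],0],[[0,0,0.02],[0,0,0],0],[[0,0,0],[0,0,0],0]]';python3 -m inch '[[[0,0,0.02],[0,0,0],0],[[0,0,0],[0,0,0],0]]'
```

```text
time_s: 13.85
position: [577.4, 19.8, 293.3]
ee_rot: [180.0, -0.0, 14.0]
wrist_force: [-0.6, 0.1, -1.5]
gripper_width: 15.7
finger_force: 54.9
time_s: 14.05
position: [577.5, 19.8, 293.2]
ee_rot: [180.0, -0.0, 14.0]
wrist_force: [-4.2, 0.6, 4.6]
gripper_width: 15.8
finger_force: 54.9
```

Contact: the vertical force has reversed. I'll open a little, then lift away.

```bash
python3 -m inch '[[[0,0,0],[0,0,0],0.25],[[0,0,0],[0,0,0],0.35],[[0,0,0],[0,0,0],0.45],[[0,0,0],[0,0,0],0.45],[[0,0,0],[0,0,0],0.45]]'; python3 -m inch '[[[0,0,-0.1],[0,0,0],0.45],[[0,0,-0.3],[0,0,0],0.45],[[0,0,-0.6],[0,0,0],0.45],[[0,0,-0.8],[0,0,0],0.45],[[0,0,-0.8],[0,0,0],0.45],[[0,-0.9,0],[0,0,0],0.45],[[-1,-0.9,0],[0,0,0],0.45],[[-1,-0.9,0],[0,0,0],0.45],[[0,0,0],[0,0,0],0.45]]'; python3 foot.py
python3 - <<'E'
from h import *
p,d=cams.grab_frame('top'); A=cloud('top',d).reshape(-1,3)
for n,a,b in (('bar',126,145),('rim',94,106)):
    m=(abs(A[:,0]-577)<80)&(abs(A[:,1]-20)<60)&(A[:,2]>a)&(A[:,2]<b)
    print(n,m.sum(),cv2.minAreaRect(A[m][:,:2].astype(np.float32)),np.percentile(A[m][:,2],[10,50,90]).round(1))
i=cv2.imread('/tmp/side_now.png')[90:300,180:440]; cv2.imwrite('pics/s4.png',cv2.resize(i,None,fx=2.5,fy=2.5))
E
```

```text
time_s: 14.55
position: [577.4, 19.7, 292.2]
ee_rot: [-180.0, -0.0, 14.0]
wrist_force: [-0.1, -0.4, 0.7]
gripper_width: 37.9
finger_force: 0.0
time_s: 15.45
position: [475.8, 105.8, 397.5]
ee_rot: [180.0, 0.0, 14.4]
wrist_force: [-0.2, -0.1, 0.6]
gripper_width: 39.2
finger_force: 0.0
before z 84.26837893669881 same px now [ 0.2 -0.2 -0.3] top-ish [84.  85.1]Traceback (most recent call last):
  File "<stdin>", line 5, in <module>
    return _quantile_unchecked(
        a, q, axis, out, overwrite_input, method, keepdims, weights)
    return _ureduce(a,
                    func=_quantile_ureduce_func,
    ...<5 lines>...
                    overwrite_input=overwrite_input,
                    method=method)
    r = func(a, **kwargs)
    result = _quantile(arr,
                       quantiles=q,
    ...<2 lines>...
                       out=out,
                       weights=wgt)
    slices_having_nans = np.isnan(arr[-1, ...])
                                  ~~~^^^^^^^^^
IndexError: index -1 is out of bounds for axis 0 with size 0
```

Run:
```python
from h import *
i=cv2.imread('/tmp/side_now.png')[90:300,180:440]; cv2.imwrite('pics/s4.png',cv2.resize(i,None,fx=2.5,fy=2.5))
for c in ('wrist','side'):
    T=toolT(); p,d=cams.grab_frame(c); A=cloud(c,d,T).reshape(-1,3)
    m=(abs(A[:,0]-577)<80)&(abs(A[:,1]-20)<60)&(A[:,2]>115)&(A[:,2]<160)
    if m.sum()>20:
        q=A[m]; q=q[q[:,2]>np.percentile(q[:,2],95)-8]
        print(c,len(q),cv2.minAreaRect(q[:,:2].astype(np.float32)),np.percentile(q[:,2],[10,50,90]).round(1))
```

```text
wrist 4211 ((577.493408203125, 22.189468383789062), (129.2636260986328, 20.685823440551758), 14.20008373260498) [130.5 134.1 135.2]
side 233 ((576.9542846679688, 22.20224380493164), (130.0243682861328, 22.837093353271484), 12.77621841430664) [129.4 133.9 135.9]
```

View pics/s4.png

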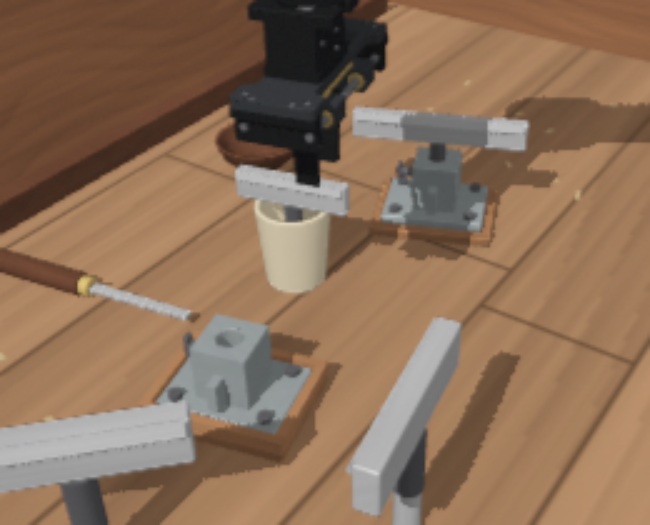

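The rest hangs level across the pot rim at (292,190). Its top is at 134 mm, so the underside is at about 100 mm, and its centre is about 2 mm off the pot's axis. The foot is seated at (225,370), the spare is in place and the gripper is clear.

```bash
python3 -c "
from rig import env
print(env.hand_in())"
```

```text
the job is handed in; nothing more can be done
None
```

I swung the short rest free with its foot still down in the cradle, hung it upright in the tall pale pot, left the spare untouched and handed the job in; no verdict came back.

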